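# Unlatch a dust filter's cover and push it clear

## Robot

A 6-joint arm with a two-finger parallel gripper is mounted at the origin on the work surface. World frame = base frame: x ahead of the robot, y to its left, z up, the work surface at z = 0. Lengths are in m, angles in rad, forces in N, time in s.
With the tool pointing down it reaches from about 0.3 to 0.875 m from the base axis. Payload 6.4 kg.
Tool frame: the origin (TCP) lies on the mounting face of the last link; the fingertips stand 173 mm ahead of it and the grasp point (between the pads) lies 155 mm ahead of it (ctrl.tip_reach is the distance from the TCP to the fingertips, in m); z points along the fingers, y is the line along which they close (so a half turn about z gives the same grasp; the last joint's range is limited). The gripper opens to 85 mm and grips with 20 to 120 N. Pads are 22 mm wide; open, the fingers measure 114 mm over their backs; the gripper's body (76 mm by 85 mm) begins 54 mm behind the grasp point. The pads swing forward as they close: fully open they stand 13 mm farther back than shut.
Start: joints at [-1.347, 0.181, 1.607, -0, 1.354, -0.206], TCP at [0.24, -0.523, 0.405] pointing down, gripper open.
Joint ranges: [-2.99, 2.99], [-0.89, 2.07], [0.3, 2.58], [-1.14, 4.28], [0, 2.63], [-3.12, 3.12]. Speed limits (rad/s): [2.57, 2.57, 3.01, 3.14, 3.14, 3.14].

## Interface

Orientations are given as a unit quaternion [w, x, y, z].
In Python, from bench import ctrl gives the robot as it stands.
- The arm moves only by the shell command python3 -m pendant 'ROWS'. ROWS is JSON, a list that holds one entry, the list of rows, each a list of 7 numbers: the opening, from 0 (shut) to 1 (fully open), then the shift along the tool's x, y, z in mm, then the turn, a rotation vector about the tool's x, y, z in rad. A call has 1 to 5 rows; each row is the pose to reach, as a shift and turn from the pose commanded when the call began, along the tool's axes at that moment; what a row does not reach only later rows make up. A row lasts 1/12 s, in which the tool goes at most 41.7 mm and 7.16 degrees, less where a joint would pass 70% of its speed; a pose out of reach is approached as far as the arm can. A call with a gripper value outside its range is refused whole. The fingers move at their own pace and stop on an object; the grip force is fixed at half the most. Time passes only in rows, so rows that repeat a pose let the fingers close. It gives the time, the measured TCP pose, the force, the opening and the grip force at its end, in the units of the state.
- ctrl.get_obs(): the state, without advancing time (a new reading comes with each control period).
- ctrl.camera(name): name is "side" or "top"; returns the picture (384x512x3 uint8, red, green, blue); there is no depth.
- ctrl.camera_params(name): a dict with "mtx" (3x3 intrinsics, pixels), "distortion" ([k1, k2, p1, p2, k3] as OpenCV has them; the pictures are not rectified), "world_from_camera" (4x4, takes a point from camera to world coordinates). Camera axes: x right, y down, z forward; pixel columns grow to the right and rows downward; lengths in m; the calibration is good to about 2 mm. A picture is of the moment at which its call begins. camera_params takes no time and is no camera call.
- ctrl.hand_in(): hands the job in; it is judged then, once.
Trained networks look in the newest picture that a camera, given by its name, has taken for a name from the list of things; names that differ only in an ending like _2 or _b are one class to them, and where a whole thing is asked for, a point or a joint stands for the part that bears it (a point fixed in the world has none). Each returns a list of dicts, best first, with "confidence" (0 to 1); they miss things now and then, are a little off and sometimes report something else, mostly with a low value. They report only what shows in the picture. A call takes as long as a camera call. They do not tell look-alikes from the thing itself.
- ctrl.boxes_of(camera, name): "point" ([column, row] as shares, 0 to 1, of the picture: columns of its width, rows of its height, amid what is visible of it).
The state is a dict: "time_s": time; "q": joint angles; "dq": joint speeds; "joint_efforts": joint torques, N m; "eef_pos": TCP position; "eef_rot": TCP orientation; "wrist_force": force on the tool from outside, world axes, zero at the start; "torque": the same for the moment, N m; "opening": opening from 0.0 (shut) to 1.0 (fully open); "grasp_force": force on a finger pad.
Only numpy, scipy, OpenCV 4.12 (cv2) and the standard library are available. Lean on these libraries where they do the work, as an engineer would, in place of code of your own. Each camera call takes 0.05 s, during which the arm holds its last target. There are 200 camera calls.

## Task

Uncover the dust filter for cleaning: on the box whose cover has the row of air slots, press the snap tab fully in with a fingertip, then push the released cover by its ridge along its guides, off its seat, until the filter beneath is completely uncovered and the cover lies flat on the landing, still inside its guides and end stop. Only press and push: do not lift or carry the cover. Leave the tab in, leave the box with the plain cover shut, and do not disturb the tools and other things around.

Things in the scene. Friction and masses are not known exactly. Their poses are not given: they have to be found in the camera images.
- filter_box: FILTER box, fixed: grey plastic dust-extractor box, deck 55 mm high; its cover has four dark air slots, its +x end one wide hose stub (36 mm thick, 30 long). Origin on the bench under the middle of the cover's seat; the cover slides off to +x, z up. Box x -85 to 145 mm, y -50 to 50. Tab centred at x = -64. Guide walls 12 mm above the deck from |y| = 43.5 outwards (1.5 mm play).
- filter_opening (a point): Centre of the filter opening at deck height, under the seated cover: 48 mm (x -20 to 28 of the box) x 56 mm. White paper pleats show in it once uncovered, which is when the cover has gone 73 mm.
- end_stop (a point): Foot (deck height) of the end stop's face, at x = 137 mm of the box, 12 mm high, at the far end of the empty landing. The cover meets it after 92 mm of travel.
- filter_cover: White plastic cover of the filter, loose, plate 90 x 84 x 10 mm, 0.14 to 0.28 kg, four dark slots across its +x half. Origin at the centre of its underside, axes as the box; seated it is at x = 0 of the box, 55 mm above the bench. Near its rear (-x) edge is a window (x -36 to -22, |y| < 14 mm) in which the tab's tooth stands and blocks it. Once released it slides with 1 to 3 N.
- filter_ridge (a point): Middle of the rear (-x) face, to be pushed, of the finger ridge across the top of the filter cover: ridge 6 mm thick (x 2 to 8 of the cover), 50 mm wide, 16 mm high above the plate; its top is 81 mm above the bench, the plate's top 65 mm, this point 73 mm.
- filter_tab (a joint): Snap tab of the filter box, pressed straight down, m: 0 (up to 0.0015) = up, cover locked; 0.012 = fully in, against its stop. The tooth clears the cover from about 0.009 on. About 5 N moves it, more when fast; it has no spring and stays where it is left.
- filter_tab_top (a point): Centre of the top of the filter box's tab: a ribbed black pad 22 (along the box's x) x 26 mm, at the rear (-x) end of the cover, 81 mm above the bench when up and 69 mm when fully in (still above the cover's plate, whose top is at 65 mm). Site moves with the tab.
- motor_box: The MOTOR box, to be left alone: same size, shape, axes and materials as the filter box, but its cover is plain (no slots, two small screws) and its +x end has two thin (18 mm) stubs.
- motor_cover: The plain white cover of the motor box, same size and frame as the filter cover; stays seated.
- motor_tab (a joint): Snap tab of the motor box, as filter_tab; it stays up.
- gouge: Loose gouge lying between the two boxes, 207 mm long, 28 mm thick. Origin on the bench below where handle and steel meet, x towards the blade. Bystander.
- chisel: Loose broad chisel lying beyond the boxes, 207 mm long, 28 mm thick, frame as the gouge. Bystander.
- mallet: Loose round wooden carver's mallet standing on its head, 86 mm across, 210 mm tall, right of the boxes. Origin at the centre of its foot. Bystander.
- figure: Loose turned wooden figure on a 50 mm square foot, 92 mm tall, left of the boxes. Origin at the centre of its foot. Bystander.
- glue: Loose glue bottle, 54 mm across, 130 mm tall, standing near the right front. Origin at the centre of its foot. Bystander.
- offcut: Loose wooden offcut 70 x 45 x 30 mm, beyond the boxes. Origin at the centre of its underside. Bystander.
- sander: Loose cork sanding block with wooden grip, 100 x 55 x 40 mm, left of the boxes. Origin at the centre of its underside. Bystander.
Not all that is in view belongs to the job. Leave any green look-alike of the filter_cover alone.

How it is judged:
By the outcome, as a careful person would: the job done as asked, in the order asked, and still so for the second after the job is handed in, with the robot touching nothing.
It also fails if it takes over 35 s, if anything falls off the work surface, if the arm or the gripper's body presses on something with over 40 N, if the wrist force passes 120 N, or if a joint passes its speed limit or range.

## Working session

There is one attempt and no reset: what is moved stays moved. The work goes in short steps, Python scripts to look and compute and a shell command to move; the robot and the scene stay as the last step left them, time stands still between calls to the robot, and variables do not carry over. Pictures are saved under pics/ and viewed, at most 10 in all, crops included, and the job is handed in when it is done.

```bash
mkdir -p pics; ls
python3 - <<'E'
from bench import ctrl
import cv2,numpy as np
for n in ("top","side"):
    cv2.imwrite(f"pics/{n}0.png",ctrl.camera(n)[:,:,::-1])
    p=ctrl.camera_params(n);print(n,np.round(p["mtx"],1).tolist(),np.round(p["world_from_camera"],3).tolist(),p["distortion"])
    for k in ("filter_box","filter_cover","filter_tab_top","filter_ridge","motor_box"):
        print(k,[(round(d["point"][0]*512),round(d["point"][1]*384),round(d["confidence"],2)) for d in ctrl.boxes_of(n,k)])
o=ctrl.get_obs();print(o["time_s"],o["eef_pos"],o["eef_rot"],ctrl.tip_reach)
E
```

```text
pics
top [[412.3, 0.0, 258.9], [0.0, 412.3, 199.0], [0.0, 0.0, 1.0]] [[0.014, -0.998, 0.065, 0.435], [-1.0, -0.014, -0.006, -0.032], [0.007, -0.065, -0.998, 1.63], [0.0, 0.0, 0.0, 1.0]] [-0.06041972  0.          0.          0.          0.        ]
filter_box [(322, 194, 0.65), (366, 180, 0.65)]
filter_cover [(313, 209, 0.87), (329, 145, 0.78), (385, 237, 0.74)]
filter_tab_top [(309, 221, 0.62), (313, 208, 0.2)]
filter_ridge [(328, 146, 0.94), (383, 237, 0.82), (313, 211, 0.68)]
motor_box [(194, 183, 0.64)]
side [[349.5, 0.0, 259.3], [0.0, 349.5, 188.8], [0.0, 0.0, 1.0]] [[-0.985, -0.091, 0.146, 0.367], [-0.171, 0.62, -0.766, 0.787], [-0.021, -0.779, -0.626, 0.78], [0.0, 0.0, 0.0, 1.0]] [0.01564747 0.         0.         0.         0.        ]
filter_box [(263, 171, 0.98)]
filter_cover [(278, 160, 0.74), (214, 161, 0.61), (308, 138, 0.56), (172, 343, 0.37)]
filter_tab_top [(289, 164, 0.61), (176, 209, 0.29)]
filter_ridge [(214, 159, 0.75), (311, 141, 0.67), (280, 157, 0.62), (170, 341, 0.31)]
motor_box [(217, 271, 0.78)]
0.6 [ 0.23961323 -0.52271169  0.40468592] [-7.09103029e-06  9.76998897e-01  2.13244353e-01 -6.85164294e-06] 0.1734
```

View pics/top0.png

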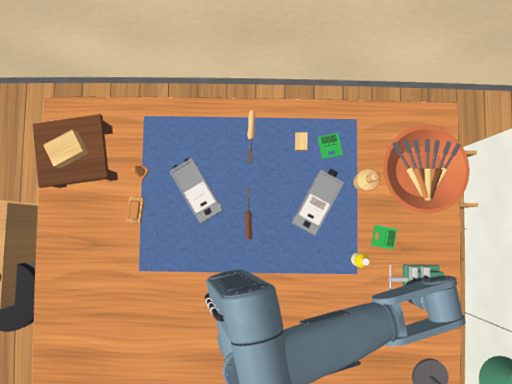

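View pics/side0.png

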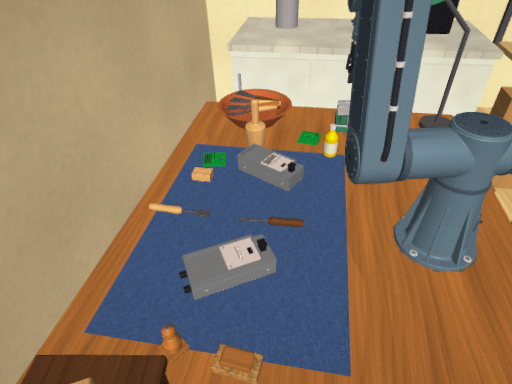

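Candidates: right box (318,202) with slotted cover at (313,209), left box (195,190) with plain cover, and green look-alikes at (330,145) and (383,237). I expect the right box and will check it in a close crop.

Run:
```python
import cv2,numpy as np
t=cv2.imread("pics/top0.png")[162:242,280:355]; s=cv2.imread("pics/side0.png")[138:194,230:310]
a=cv2.resize(t,None,fx=7,fy=7,interpolation=cv2.INTER_CUBIC)
cv2.imwrite("pics/cropt.png",a)
cv2.imwrite("pics/crops.png",cv2.resize(s,None,fx=10,fy=10,interpolation=cv2.INTER_CUBIC))
```

```text
(no output)
```

View pics/cropt.png

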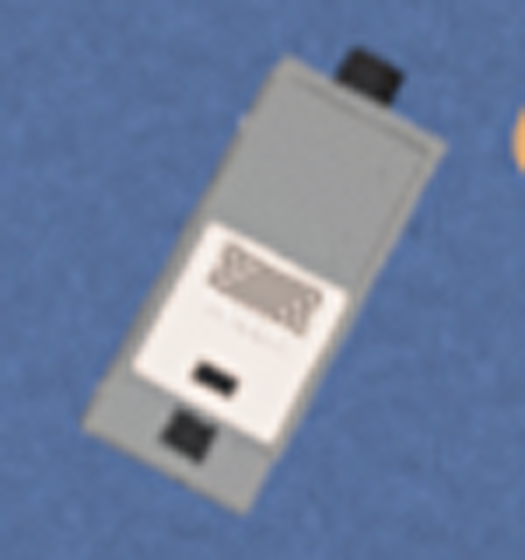

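View pics/crops.png

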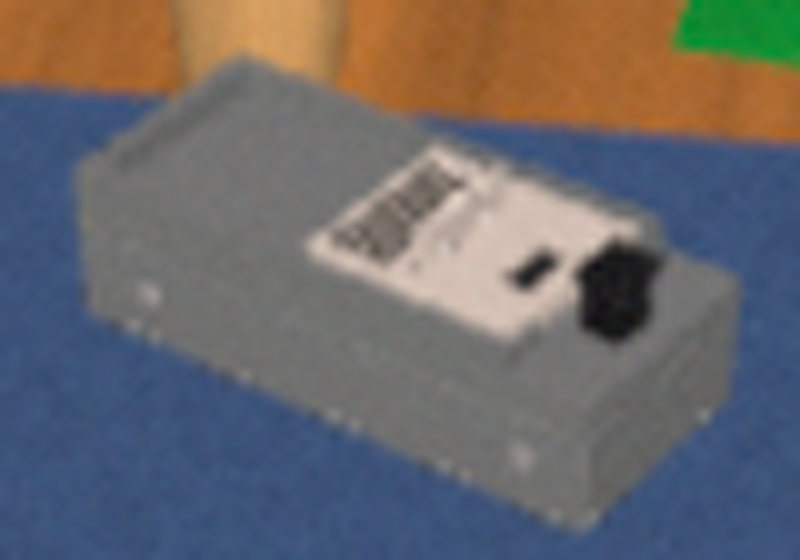

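The crop confirms it: slots (top crop 265,285), tab (190,436) and one wide stub (370,75) all belong to the right box. The tab end is nearest the robot. Next I fit the box pose from the corners in both views.

```bash
cat > h.py <<'E'
import numpy as np,cv2
from bench import ctrl
from scipy.spatial.transform import Rotation as R
def proj(n,P):
    p=ctrl.camera_params(n);T=np.linalg.inv(p["world_from_camera"])
    return cv2.projectPoints(np.array(P,float),cv2.Rodrigues(T[:3,:3])[0],T[:3,3],p["mtx"],np.array(p["distortion"]))[0][:,0]
def world(pose,P):
    x,y,a=pose;P=np.array(P,float);c,s=np.cos(a),np.sin(a)
    return np.c_[x+c*P[:,0]-s*P[:,1],y+s*P[:,0]+c*P[:,1],P[:,2]]
E
python3 - <<'E'
from h import *
from scipy.optimize import least_squares
T=[(212,225,45,42,65),(348,293,45,-42,65),(272,443,-45,-42,65),(133,365,-45,42,65),(190,436,-64,0,81),(288,57,145,50,67),(447,145,145,-50,67),(85,425,-85,50,55),(247,513,-85,-50,55)]
S=[(310,245,45,42,65),(435,145,45,-42,65),(510,340,-45,42,65),(585,530,-85,50,0),(95,315,145,50,0)]
T=np.array(T,float);S=np.array(S,float)
ut=(T[:,:2]+.5)/7-.5+[280,162];us=(S[:,:2]+.5)/10-.5+[230,138]
rt=lambda p:proj("top",world(p,T[:,2:]/1000))-ut
rs=lambda p:proj("side",world(p,S[:,2:]/1000))-us
for nm,f in (("top",rt),("side",rs),("both",lambda p:np.r_[rt(p),rs(p)])):
    r=least_squares(lambda p:f(p).ravel(),[.43,-.18,-.5],loss="soft_l1");print(nm,r.x.round(4),"rms",np.sqrt((r.fun**2).mean()).round(2));
    if nm=="both":print(f(r.x).round(1).tolist())
p=r.x
for nm,q in (("tab",(-.064,0,.081)),("ridge",(.002,0,.073)),("ridge end",(.082,0,.073))):print(nm,world(p,[q]).round(4))
E
```

```text
top [ 0.5013 -0.2526 -0.4879] rms 0.22
side [ 0.4979 -0.2537 -0.4828] rms 0.42
both [ 0.5002 -0.2528 -0.4846] rms 0.45
[[0.2, -0.0], [0.1, 0.8], [-0.1, 0.2], [0.3, 0.7], [0.1, 0.3], [-0.2, 0.1], [0.1, -0.0], [0.1, 0.4], [0.0, 0.4], [-1.1, 0.4], [0.1, 0.1], [-0.6, -0.5], [-0.4, 0.5], [-1.1, -0.3]]
tab [[ 0.4435 -0.223   0.081 ]]
ridge [[ 0.5019 -0.2538  0.073 ]]
ridge end [[ 0.5727 -0.291   0.073 ]]
```

```bash
cat >> h.py <<'E'
POSE=(.5005,-.2527,-.486)
def go(bx,by,tipz,pose=POSE):
    "shift (mm) and turn in tool axes to put shut tip at box coords, tool x along box x"
    o=ctrl.get_obs();q=np.array(o["eef_rot"]);R0=R.from_quat(q[[1,2,3,0]])
    t=world(pose,[(bx,by,tipz+ctrl.tip_reach)])[0]
    R1=R.from_euler("z",pose[2])*R.from_euler("x",np.pi)
    d=R0.inv().apply(t-o["eef_pos"])*1000
    print("shift",d.round(1),"turn",(R0.inv()*R1).as_rotvec().round(3),"t",round(o["time_s"],2),"F",np.round(o["wrist_force"],1),"open",round(o["opening"],2))
def where(pose=POSE):
    o=ctrl.get_obs();d=np.array(o["eef_pos"])-[pose[0],pose[1],ctrl.tip_reach]
    print("tip box mm",(R.from_euler("z",-pose[2]).apply(d)*1000).round(1))
E
python3 - <<'E'
from h import *
go(-.064,0,.232);where()
for n,g in(("mallet",0),("glue",0)):
  for d in ctrl.boxes_of("top",n)[:2]:
    print(n,np.array(d["point"])*[512,384],d["confidence"])
print(proj("top",[(.5,-.42,.1),(.2,-.4,.06)]))
E
```

```text
shift [ 310.7 -187.5   -0.7] turn [-0.     0.     0.916] t 0.6 F [0.  0.3 0.2] open 1.0
tip box mm [-104.6 -360.6  231.3]
mallet [367.0016 179.712 ] 0.56
glue [356.9152 261.1968] 0.77
[[360.102494   209.60101326]
 [352.09969345 289.03049803]]
```

```bash
python3 -m pendant '[[[0,311,-188,0,0,0,0.916],[0,311,-188,0,0,0,0.916],[0,311,-188,0,0,0,0.916],[0,311,-188,0,0,0,0.916],[0,311,-188,0,0,0,0.916]]]'; python3 -c "
from h import *
go(-.064,0,.232)"
```

```text
time_s: 1.12
eef_pos: [0.3526, -0.3563, 0.4049]
eef_rot: [0.0, 0.996, -0.087, 0.0]
wrist_force: [0.1, -0.7, -0.5]
opening: 0.297
grasp_force: 0.0
shift [  66.7 -147.3   -0.6] turn [ 0.    -0.     0.312] t 1.12 F [ 0.1 -0.7 -0.5] open 0.3
```

```bash
python3 -m pendant '[[[0,67,-147,60,0,0,0.312],[0,67,-147,60,0,0,0.312],[0,67,-147,60,0,0,0.312],[0,67,-147,110,0,0,0.312],[0,67,-147,110,0,0,0.312]]]'; python3 -m pendant '[[[0,0,0,0,0,0,0],[0,0,0,0,0,0,0]]]' >/dev/null; python3 -c "
from h import *
go(-.064,0,.105);where()
a=cv2.resize(ctrl.camera('side')[110:200,220:320],None,fx=6,fy=6,interpolation=2)
cv2.imwrite('pics/s1.png',a[:,:,::-1])"
```

```text
time_s: 1.53
eef_pos: [0.4432, -0.2241, 0.2973]
eef_rot: [0.001, 0.971, -0.237, 0.002]
wrist_force: [0.3, -1.3, -0.3]
opening: -0.005
grasp_force: 0.0
shift [ 1.6 -2.  16.4] turn [-0.001  0.005  0.009] t 1.7 F [ 0.7  0.3 -0.3] open -0.0
tip box mm [-65.5  -2.  121.5]
```

View pics/s1.png

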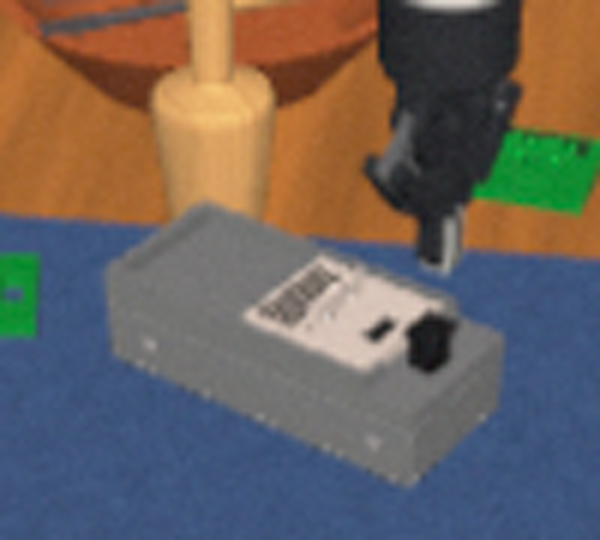

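The tip is at crop (440,265), about 40 mm above the tab at (430,325), and lined up with it. Next I go down to just above the tab and compare the predicted tip pixel.

```bash
python3 -m pendant '[[[0,1.5,-2,15,0,0.005,0.009],[0,1.5,-2,30,0,0.005,0.009],[0,1.5,-2,34,0,0.005,0.009],[0,1.5,-2,34,0,0.005,0.009]]]' ; python3 -c "
from h import *
print(proj('side',world(POSE,[(-.0655,-.002,.1215),(-.064,0,.081)])).round(1),'seen 293.3 154; tab ~291.5 164')
go(-.064,0,.084);where()"
```

```text
time_s: 2.08
eef_pos: [0.4438, -0.2255, 0.2632]
eef_rot: [0.001, 0.97, -0.243, 0.003]
wrist_force: [0.3, 0.0, 0.1]
opening: -0.002
grasp_force: 0.0
[[292.4 153.7]
 [291.2 163.6]] seen 293.3 154; tab ~291.5 164
shift [-1.2 -2.4  5.8] turn [ 0.    -0.005 -0.005] t 2.08 F [0.3 0.  0.1] open -0.0
tip box mm [-62.8  -2.4  89.8]
```

```bash
python3 -m pendant '[[[0,-1,-2.5,3,0,0,0],[0,-1,-2.5,6,0,0,0],[0,-1,-2.5,8,0,0,0],[0,-1,-2.5,10,0,0,0],[0,-1,-2.5,12,0,0,0]]]' ; python3 -c "
from h import *
go(-.064,0,.069);where()"
```

```text
time_s: 2.5
eef_pos: [0.4447, -0.2221, 0.2514]
eef_rot: [0.001, 0.97, -0.242, 0.003]
wrist_force: [-2.0, 0.6, 4.7]
opening: -0.001
grasp_force: 2.5
shift [-0.4  1.   9. ] turn [ 0.    -0.006 -0.003] t 2.5 F [-2.   0.6  4.7] open -0.0
tip box mm [-63.7   1.   78. ]
```

Contact at about 5 N, as described. I keep pressing.

```bash
python3 -m pendant '[[[0,0,0,2,0,0,0],[0,0,0,4,0,0,0],[0,0,0,6,0,0,0],[0,0,0,8,0,0,0],[0,0,0,9,0,0,0]]]' ; python3 -c "
from h import *
go(-.064,0,.069);where()"
```

```text
time_s: 2.92
eef_pos: [0.4448, -0.2221, 0.2423]
eef_rot: [0.001, 0.97, -0.242, 0.003]
wrist_force: [-5.5, 2.1, 20.2]
opening: 0.002
grasp_force: 9.7
shift [-0.5  1.  -0.1] turn [ 0.    -0.006 -0.003] t 2.92 F [-5.5  2.1 20.2] open 0.0
tip box mm [-63.5   1.   68.9]
```

```bash
python3 -m pendant '[[[0,0,0,0.5,0,0,0],[0,0,0,0.5,0,0,0],[0,0,0,0.5,0,0,0]]]' ; python3 -m pendant '[[[0,0,0,-10,0,0,0],[0,0,0,-25,0,0,0],[0,0,0,-27,0,0,0],[0,0,0,-27,0,0,0]]]';  python3 -c "
from h import *
go(-.014,0,.095);where()"
```

```text
time_s: 3.17
eef_pos: [0.4448, -0.2221, 0.2423]
eef_rot: [0.001, 0.97, -0.242, 0.003]
wrist_force: [-4.1, 1.1, 14.2]
opening: 0.003
grasp_force: 7.3
time_s: 3.5
eef_pos: [0.4446, -0.2218, 0.2688]
eef_rot: [0.001, 0.97, -0.242, 0.003]
wrist_force: [0.0, -0.3, -0.4]
opening: 0.002
grasp_force: 0.0
shift [49.8  1.   0.7] turn [ 0.    -0.007 -0.003] t 3.5 F [ 0.  -0.3 -0.4] open 0.0
tip box mm [-63.8   1.2  95.4]
```

Tab is at its stop (68.9 mm, no further movement). Now behind the ridge.

```bash
python3 -m pendant '[[[0,30,1,0,0,-0.007,-0.003],[0,46,1,0,0,-0.007,-0.003],[0,46,1,0,0,-0.007,-0.003],[0,46,1,14,0,-0.007,-0.003],[0,46,1,20,0,-0.007,-0.003]]]' ; python3 -m pendant '[[[0,0,0,3,0,0,0],[0,0,0,5,0,0,0],[0,0,0,5,0,0,0]]]'; python3 -c "
from h import *
go(-.01,0,.0705);where()
a=cv2.resize(ctrl.camera('side')[120:200,220:320],None,fx=6,fy=6,interpolation=2)
cv2.imwrite('pics/s2.png',a[:,:,::-1])"
```

```text
time_s: 3.92
eef_pos: [0.4838, -0.2436, 0.2464]
eef_rot: [-0.001, 0.971, -0.241, -0.002]
wrist_force: [-0.9, 0.8, -0.7]
opening: -0.002
grasp_force: 0.0
time_s: 4.17
eef_pos: [0.4841, -0.2439, 0.2428]
eef_rot: [-0.001, 0.971, -0.241, -0.002]
wrist_force: [-0.2, 0.3, 0.2]
opening: -0.004
grasp_force: 0.0
shift [ 8.6  0.1 -1.1] turn [-0.     0.003 -0.   ] t 4.17 F [-0.2  0.3  0.2] open -0.0
tip box mm [-18.6   0.1  69.4]
```

View pics/s2.png

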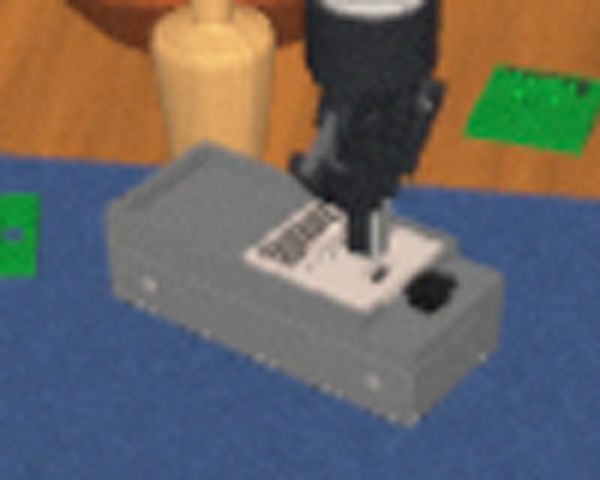

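The tab shows pressed in at (430,290) and the tip is behind the ridge at (365,250). Now I push.

```bash
python3 -m pendant '[[[0,5,0,-0.5,0,0,0],[0,10,0,-0.5,0,0,0],[0,14,0,-0.5,0,0,0],[0,18,0,-0.5,0,0,0],[0,22,0,-0.5,0,0,0]]]' ; python3 -c "
from h import *
go(.073,0,.0705);where()"
```

```text
time_s: 4.63
eef_pos: [0.5044, -0.2548, 0.2441]
eef_rot: [-0.0, 0.971, -0.241, -0.001]
wrist_force: [-1.3, 0.6, 1.5]
opening: 0.003
grasp_force: 0.9
shift [68.5 -0.   0.1] turn [ 0.     0.002 -0.   ] t 4.63 F [-1.3  0.6  1.5] open 0.0
tip box mm [ 4.5 -0.  70.7]
```

```bash
python3 -m pendant '[[[0,6,0,0,0,0,0],[0,12,0,0,0,0,0],[0,18,0,0,0,0,0],[0,24,0,0,0,0,0],[0,30,0,0,0,0,0]]]' ; python3 -m pendant '[[[0,6,0,0,0,0,0],[0,12,0,0,0,0,0],[0,18,0,0,0,0,0],[0,24,0,0,0,0,0],[0,28,0,0,0,0,0]]]'; python3 -c "
from h import *
go(.073,0,.0705);where()
a=cv2.resize(ctrl.camera('side')[120:200,220:320],None,fx=6,fy=6,interpolation=2)
cv2.imwrite('pics/s3.png',a[:,:,::-1])"
```

```text
time_s: 5.05
eef_pos: [0.5311, -0.2689, 0.2439]
eef_rot: [-0.0, 0.971, -0.241, -0.001]
wrist_force: [-1.8, 1.2, 1.8]
opening: 0.001
grasp_force: 1.0
time_s: 5.47
eef_pos: [0.556, -0.2821, 0.2438]
eef_rot: [-0.0, 0.971, -0.241, -0.001]
wrist_force: [-1.4, 1.2, 1.8]
opening: -0.001
grasp_force: 1.0
shift [10.2 -0.1 -0.1] turn [ 0.     0.001 -0.   ] t 5.47 F [-1.4  1.2  1.8] open -0.0
tip box mm [62.8 -0.1 70.4]
```

View pics/s3.png

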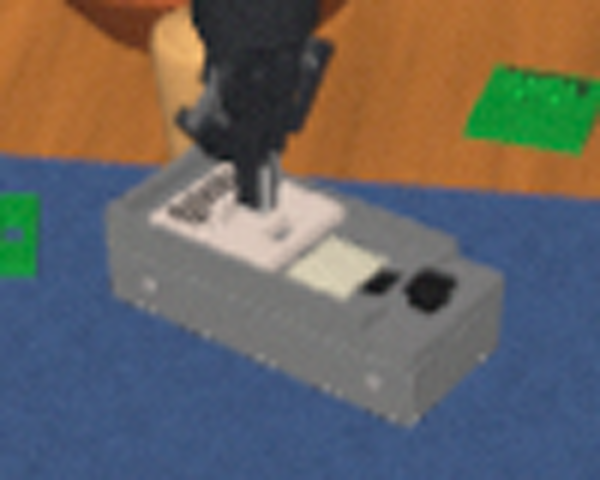

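The pleats show at (335,265) and the cover has gone about 72 mm. I push about 10 mm more, back off, then lift away.

```bash
python3 -m pendant '[[[0,4,0,0,0,0,0],[0,8,0,0,0,0,0],[0,11,0,0,0,0,0],[0,11,0,0,0,0,0],[0,11,0,0,0,0,0]]]' ;  python3 -c "
from h import *
where()"
python3 -m pendant '[[[0,-5,0,0,0,0,0],[0,-8,0,0,0,0,0],[0,-8,0,-15,0,0,0],[0,-8,0,-40,0,0,0],[0,-8,0,-75,0,0,0]]]'
python3 -m pendant '[[[0,-30,0,-35,0,0,0],[0,-60,0,-60,0,0,0],[0,-100,0,-70,0,0,0],[0,-120,0,-70,0,0,0],[0,-120,0,-70,0,0,0]]]'
python3 -c "
from h import *
where()
a=cv2.resize(ctrl.camera('side')[120:200,220:320],None,fx=6,fy=6,interpolation=2)
b=cv2.resize(ctrl.camera('top')[162:242,280:355],None,fx=6,fy=6,interpolation=2)[:,:200*6]
cv2.imwrite('pics/s4.png',cv2.resize(np.hstack([a,b]),None,fx=.76,fy=.76)[:,:,::-1])
cv2.imwrite('pics/b4.png',b[:,:,::-1])"
```

```text
time_s: 5.93
eef_pos: [0.5652, -0.287, 0.2438]
eef_rot: [-0.0, 0.971, -0.241, -0.001]
wrist_force: [-0.7, 0.7, 0.5]
opening: 0.002
grasp_force: 0.0
tip box mm [73.2 -0.1 70.4]
time_s: 6.35
eef_pos: [0.5566, -0.2821, 0.3164]
eef_rot: [-0.002, 0.971, -0.241, -0.004]
wrist_force: [0.8, -0.0, 0.4]
opening: 0.002
grasp_force: 0.0
time_s: 6.77
eef_pos: [0.4493, -0.225, 0.3899]
eef_rot: [-0.0, 0.971, -0.241, -0.001]
wrist_force: [1.4, -0.2, -0.2]
opening: -0.001
grasp_force: 0.0
tip box mm [-58.2   0.6 216.5]
```

View pics/s4.png

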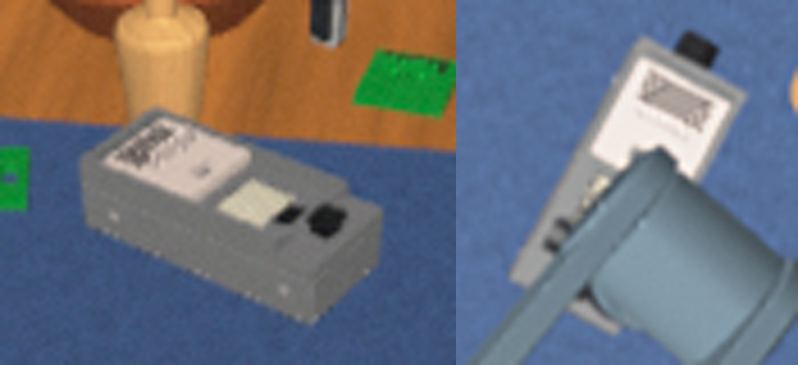

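Cover flat between the guides at (175,160), pleats clear at (258,203), tab in at (325,220). Quick numeric check of travel before handing in.

```bash
python3 -c "
from h import *
for t in (.073,.082,.090):
  print(t,((proj('side',world(POSE,[(t-.045,.042,.065),(t-.045,-.042,.065),(t+.045,.042,.065)]))-[220,120]+.5)*4.56).round(0).tolist())
print(((proj('side',world(POSE,[(.028,.028,.055),(.028,-.028,.055)]))-[220,120]+.5)*4.56).round(0).tolist())
"
```

```text
0.073 [[199.0, 203.0], [261.0, 156.0], [111.0, 166.0]]
0.082 [[190.0, 199.0], [252.0, 152.0], [102.0, 162.0]]
0.09 [[182.0, 196.0], [244.0, 149.0], [95.0, 159.0]]
[[210.0, 205.0], [251.0, 174.0]]
```

Observed corners (250,153) and (103,160) match about 82 mm of travel.

```bash
python3 -c "
from bench import ctrl
print(ctrl.hand_in())"
```

```text
the job is handed in; nothing more can be done
None
```

The job is handed in: the filter box's tab is pressed fully in, and its cover was pushed about 82 mm, lying flat on the landing inside its guides and short of the end stop, with the filter uncovered; the arm was never moved to the motor box or the other things.

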